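# Take the brush out of its pot, lay it in the tray and shut the pot

### The job

The flat brush has been left standing in the open steel pot, so the lid cannot be shut. Pull the brush out and lay it down flat inside the shallow tray without dropping it, then swing the pot's hinged lid fully shut. Leave the pot standing where it is and the other things on the bench alone.

Things in the scene. Friction and masses are not known exactly. Their poses are not given: they have to be found in the camera images.
- pot: Plain steel pot, standing loose on the bench: round foot 94 mm wide and 10 mm high, cup 60 mm outside, 54 mm inside, rim 100 mm above the bench, inside floor 14 mm above it, 0.85 kg. Origin at the centre of its underside, z up along the cup. The lid's hinge is on its +x side; the brush leans against the rim on its +y side.
- pot_mouth (a point): Centre of the pot's mouth, at rim height (100 mm above the bench).
- pot_hinge (a point): Middle of the lid's hinge pin, 37 mm from the cup's axis on the pot's +x side and 101 mm above the bench; the pin lies along the pot's y.
- pot_lid (a joint): Opening angle of the pot's lid, rad: 0 is shut (level on the rim), 1.57 is upright, at most 2.3 (leaning back, away from the mouth). The lid is a round steel plate 65 mm wide and 4 mm thick, its centre 37 mm from the hinge pin. It swings up and back over the hinge, stays at any angle (stiff hinge: about 1 N near its edge moves it), and is pushed shut from behind, over the top.
- lid_tab (a point): Outer edge of the small thumb tab (20 mm wide, 3 mm thick) on the lid opposite its hinge, 83 mm from the hinge pin.
- brush: Flat brush 180 mm long with a wooden handle: handle 10 mm thick, tapering from 21 mm wide at the metal band to 12 mm at the butt, band 24 mm wide, dark bristles on the last 30 mm; 0.04 kg. At the start it stands in the pot, bristles down, leaning about 0.45 rad from upright, with some 70 mm of the handle above the rim. Origin at mid-length on one flat face; its y runs from bristles to butt, x across the width, z through the thickness.
- brush_tip (a point): Middle of the bristle end of the brush, 90 mm from mid-length.
- brush_butt (a point): Middle of the handle's butt end, 90 mm from mid-length the other way.
- tray: Shallow plain steel tray, loose, 116 x 236 mm outside, 110 x 230 mm inside, rim 18 mm above the bench, floor 3 mm above the bench, 0.5 kg. Origin at the centre of its underside; y along its length, x across.
- wax_jar: Bystander: glass jar with a tin lid, 58 mm wide, 58 mm high; origin at the centre of its underside.
- putter: Bystander: black mallet putter head 60 x 93 x 42 mm; origin at the centre of its underside.
- iron_head: Bystander: grey iron club head lying flat, 77 x 119 x 16 mm; origin at the centre of its underside.
Not all that is in view belongs to the job. Several things have the shape of the pot; the one meant has the colours described above.

How it is judged:
On the way, in this order (a step that is already met when the one before it is completed fails the run):
1. the brush is drawn right out of the pot: its bristle end is above the rim and the pot still stands (z of brush_tip in the frame of pot above 0.105 m and angle between pot's own z axis and vertical below 0.1 rad), for 0.1 s.
2. the brush lies flat inside the tray (x of brush_tip in the frame of tray between -0.058 and 0.058 m and y of brush_tip in the frame of tray between -0.118 and 0.118 m and z of brush_tip in the frame of tray between 0 and 0.02 m and x of brush_butt in the frame of tray between -0.058 and 0.058 m and y of brush_butt in the frame of tray between -0.118 and 0.118 m and z of brush_butt in the frame of tray between 0 and 0.02 m), for 0.2 s.
At the end, for the whole second after the job is handed in: The whole brush lies at rest inside the tray (both ends within the walls and no more than 20 mm above its underside, the tray flat), the lid is shut to within 0.07 rad, and the pot stands upright within 40 mm of where it was (all of step 2 and value of joint pot_lid below 0.07 rad and angle between each of pot, tray's own z axis and vertical below 0.05 rad and distance of pot from where it was at the start of the episode below 0.04 m and linear speed of each of brush, pot below 0.03 m/s); the robot touches nothing.
It fails at once if the pot is tipped by more than 0.35 rad (angle between pot's own z axis and vertical above 0.35 rad).
It fails at once if the brush is dropped or thrown (faster than 1.3 m/s, out of the fingers) (linear speed of brush above 1.3 m/s and contact force between the fingers and brush below 0.01 N).
It fails at once if a bystander (jar, putter head, iron head) is moved by more than 25 mm (distance of any of wax_jar, putter, iron_head from where it was at the start of the episode above 0.025 m).
It also fails if it takes over 61 s, if anything falls off the work surface, if the arm or the gripper's body presses on something with over 40 N, if the wrist force passes 120 N, or if a joint passes its speed limit or range.

### The arm

A 7-joint arm with a two-finger parallel gripper is mounted at the origin on a cart in front of the work surface, level with it; the furniture and walls round the work are solid. World frame = base frame: x ahead of the robot, y to its left, z up, the work surface at z = 0. Lengths are in m, angles in rad, forces in N, time in s.
With the tool pointing down it reaches from about 0.425 to 0.875 m from the base axis. Payload 4.7 kg.
Tool frame: the origin (TCP) lies at the very end of the fingers, on their centre line; the grasp point (between the pads) lies 19 mm behind it; z points along the fingers, y is the line along which they close (so a half turn about z gives the same grasp; the last joint's range is limited). The gripper opens to 87 mm and grips with 3 to 60 N. Pads are 19 mm wide; open, the fingers measure 117 mm over their backs; the gripper's body (75 mm by 190 mm) begins 51 mm behind the grasp point.
Start: joints at [1.307, 0.321, -0.07, 1.45, 0.023, 1.371, -0.057], TCP at [0.178, -0.625, 0.223] pointing down, gripper open.
Joint ranges: [-2.86, 2.86], [-0.3, 2.09], [-1.38, 1.24], [0.06, 2.45], [-1.56, 4.7], [0.09, 2.05], [-2.69, 2.69]. Speed limits (rad/s): [2.57, 2.57, 3.14, 3.14, 3.14, 3.14, 3.14].

### API

Orientations are given as a rotation vector (axis times angle).
In Python, from bench import ctrl, get_image, job gives the robot as it stands.
- The arm moves only by the shell command python3 -m crank 'ROWS' [FORCE]. ROWS is JSON, a list that holds one entry, the list of rows, each a list of 5 numbers: the shift along the tool's x, y, z in mm, then the turn about the tool's z in rad, then the closure, from -1 (fully open) to 1 (shut), so that 0 is half open. A call has 1 to 10 rows; each row shifts and turns the commanded pose from where the row before left it, along the tool's axes as they then stand; what a row does not reach is not made up. A row lasts 1/12 s, in which the tool goes at most 41.7 mm and 7.16 degrees, less where a joint would pass 70% of its speed; a pose out of reach is approached as far as the arm can. A call with a gripper value outside its range is refused whole. The fingers move at their own pace and stop on an object; FORCE is the grip in N (left out, the last holds). Time passes only in rows, so rows that do not move let the fingers close. It gives the time, the measured TCP pose, the force, the opening and the grip force at its end, in the units of the state.
- ctrl.get_state(): the state, without advancing time (a new reading comes with each control period).
- get_image(name): name is "scene" or "top"; returns a dict with "pixels" (480x640x3 uint8, red, green, blue), "fx", "fy", "cx", "cy" (pixels), "k1" (the pictures are not rectified: a ray, as slopes to the right and down, at radius r is drawn at 1 + k1 r^2 times it, then the intrinsics apply), "T" (4x4, takes a point from camera to world coordinates). Camera axes: x right, y down, z forward; pixel columns grow to the right and rows downward; lengths in m; the calibration is good to about 2 mm. A picture is of the moment at which its call begins. There is no depth.
- job.close_job(): hands the job in; it is judged then, once.
The state is a dict: "time": time; "joint_positions": joint angles; "qd": joint speeds; "joint_torque": joint torques, N m; "position": TCP position; "tool_rot": TCP orientation; "ft_force": force on the tool from outside, world axes, zero at the start; "torque": the same for the moment, N m; "grip_width": opening from 0.0 (shut) to 1.0 (fully open); "grip_force": force on a finger pad.
Only numpy, scipy, OpenCV 4.12 (cv2) and the standard library are available. Lean on these libraries where they do the work, as an engineer would, in place of code of your own. Each camera call takes 0.05 s, during which the arm holds its last target. There are 200 camera calls.

## Working session

There is one attempt and no reset: what is moved stays moved. The work goes in short steps, Python scripts to look and compute and a shell command to move; the robot and the scene stay as the last step left them, time stands still between calls to the robot, and variables do not carry over. Pictures are saved under pics/ and viewed, at most 10 in all, crops included, and the job is handed in when it is done.

```bash
mkdir -p pics; ls; python3 - <<'E'
from bench import ctrl,get_image
import cv2,numpy as np,pickle
print(ctrl.get_state())
for n in("scene","top"):
    d=get_image(n); pickle.dump(d,open(f"pics/{n}0.pkl","wb")); cv2.imwrite(f"pics/{n}0.png",d["pixels"][:,:,::-1]); print({k:v for k,v in d.items() if k!="pixels"})
E
```

```text
pics
{'time': 0.0, 'joint_positions': array([ 1.30710598,  0.32180351, -0.07010769,  1.45169167,  0.02261041,
        1.37076306, -0.0569097 ]), 'qd': array([ 0.00049791, -0.0002646 ,  0.00011752, -0.00040954, -0.00027382,
       -0.00075023,  0.00073694]), 'joint_torque': array([-5.71619040e-06, -4.91290998e+01, -4.04005134e-01, -3.12524235e+01,
       -6.38774643e-02,  4.36365476e-02,  1.61472344e-04]), 'position': array([ 0.17806205, -0.62456342,  0.22146596]), 'tool_rot': array([-3.10950225e+00, -4.34765304e-01,  5.64185338e-04]), 'ft_force': array([ 0.02972204, -0.17669086, -0.86834647]), 'torque': array([0.02857376, 0.04762459, 0.01861379]), 'grip_force': 0.0, 'grip_width': 0.9972155405357758}
{'fx': 446.7551389354101, 'fy': 446.7551389354101, 'cx': 317.228089649793, 'cy': 235.69261891373782, 'k1': -0.06453312246453534, 'T': array([[-0.51354124, -0.54196989,  0.66523983, -0.25201921],
       [-0.85805852,  0.32136639, -0.40057362,  0.60033659],
       [ 0.00331312, -0.77652578, -0.63007677,  0.90633959],
       [ 0.        ,  0.        ,  0.        ,  1.        ]])}
{'fx': 596.7180108317449, 'fy': 596.7180108317449, 'cx': 316.3912056056543, 'cy': 246.92743772818392, 'k1': -0.15801110731229656, 'T': array([[-0.01068823, -0.98508335,  0.17174563,  0.30630597],
       [-0.99993638,  0.01114854,  0.00171588,  0.11472486],
       [-0.00360499, -0.17171637, -0.98513983,  1.56205595],
       [ 0.        ,  0.        ,  0.        ,  1.        ]])}
```

View pics/scene0.png

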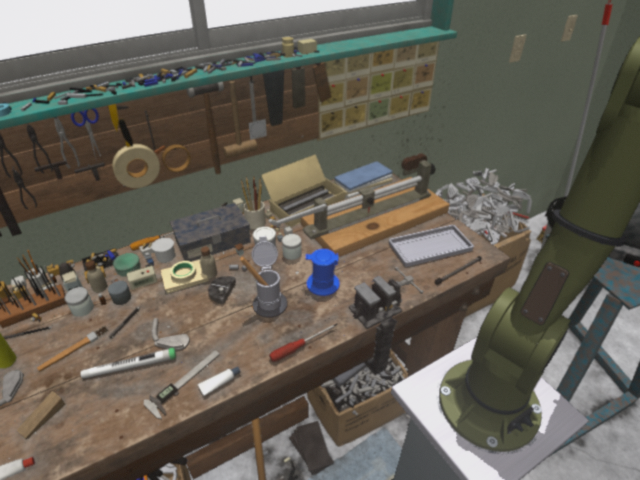

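View pics/top0.png

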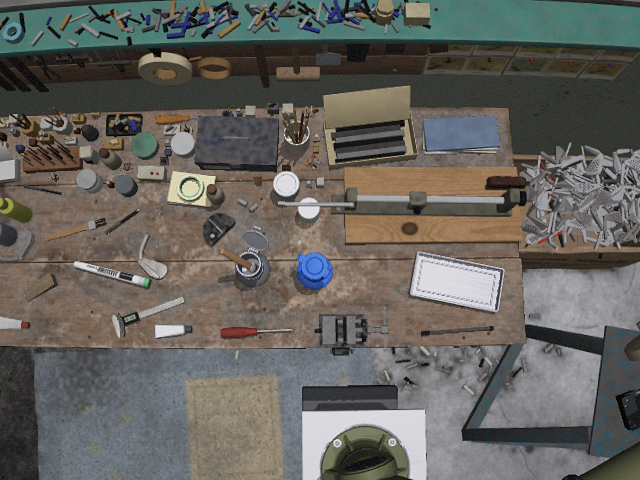

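Candidates for the pot are the grey steel one at top (250,268) / scene (268,295), which is open with a brush in it, and the blue one at top (315,270) / scene (322,272), which is shut. I choose the steel one. The tray is at top (457,282), the putter at (217,228), the iron head at about (150,258) and the wax jar at (308,208) or (285,184).

```bash
cat > h.py <<'E'
import numpy as np,cv2,pickle
def K(d): return np.array([[d['fx'],0,d['cx']],[0,d['fy'],d['cy']],[0,0,1.]]),np.array([d['k1'],0,0,0.])
def proj(d,P):
    k,D=K(d);Ti=np.linalg.inv(d['T'])
    return cv2.projectPoints(np.atleast_2d(np.array(P,float)),cv2.Rodrigues(Ti[:3,:3])[0],Ti[:3,3],k,D)[0][:,0]
def ray(d,uv):
    k,D=K(d);x=cv2.undistortPoints(np.array([[uv]],float),k,D)[0,0]
    return d['T'][:3,3],d['T'][:3,:3]@np.r_[x,1]
def atz(d,uv,z):
    o,v=ray(d,uv);return o+v*(z-o[2])/v[2]
def tri(d1,u1,d2,u2):
    o,v=ray(d1,u1);p,w=ray(d2,u2);s=np.linalg.lstsq(np.c_[v,-w],p-o,rcond=None)[0]
    a=o+v*s[0];b=p+w*s[1];return (a+b)/2,np.linalg.norm(a-b)
def load(n): return pickle.load(open(f'pics/{n}.pkl','rb'))
def grab(n,tag):
    from bench import get_image
    d=get_image(n);pickle.dump(d,open(f'pics/{n}{tag}.pkl','wb'));return d
def crop(d,x,y,w,h,s): return cv2.resize(d['pixels'][y:y+h,x:x+w,::-1],None,fx=s,fy=s,interpolation=cv2.INTER_CUBIC)
E
python3 - <<'E'
from h import *
a=crop(load('scene0'),218,220,100,110,4);b=crop(load('top0'),200,215,100,110,4)
cv2.imwrite('pics/c1.png',np.hstack([a,b]))
E
```

```text
(no output)
```

View pics/c1.png

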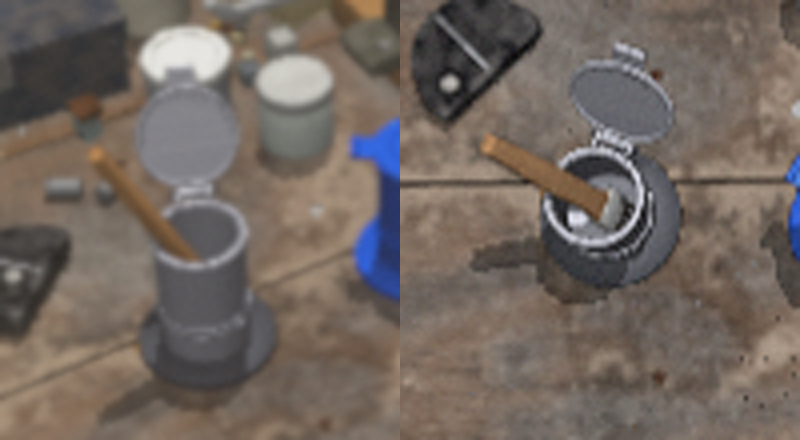

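```bash
python3 - <<'E'
from h import *
np.set_printoptions(precision=4,suppress=True)
s,t=load('scene0'),load('top0')
for n,a,b in [('butt',(242.3,258.9),(222.3,251.3)),('mouth',(268.75,278),(249,265)),('hinge',(266.75,268),(253.5,250)),('tab',(263.5,238.75),(257.5,227.5)),('entry',(266.5,284),None)]:
    if b: print(n,*tri(s,a,t,b), atz(t,b,.1))
    else: print(n,atz(s,a,.1))
print('band',[atz(t,(252,265.5),z) for z in(.04,.07,.1)])
c=[atz(t,u,.018) for u in[(415,253),(503.5,262),(499,312),(409,302)]]
for p in c:print(p)
print('ctr',np.mean(c,0),[np.linalg.norm(c[i]-c[i-1]) for i in range(4)])
# foot ellipse
cv2.imwrite('pics/c2.png',np.vstack([crop(t,400,240,115,85,5)]))
E
```

```text
butt [0.5399 0.3393 0.1725] 0.0025533933343419527 [0.5528 0.3522 0.1   ]
mouth [0.517  0.2839 0.0988] 0.0027907722510172694 [0.5176 0.2849 0.1   ]
hinge [0.5543 0.2723 0.0985] 0.004295993289849359 [0.5552 0.274  0.1   ]
tab [0.5983 0.256  0.1605] 0.004918600219514784 [0.6123 0.2643 0.1   ]
entry [0.4983 0.2977 0.1   ]
band [array([0.5249, 0.2841, 0.04  ]), array([0.5206, 0.2808, 0.07  ]), array([0.5163, 0.2774, 0.1   ])]
[ 0.5563 -0.1419  0.018 ]
[ 0.5293 -0.3789  0.018 ]
[ 0.3971 -0.359   0.018 ]
[ 0.4276 -0.1215  0.018 ]
ctr [ 0.4776 -0.2503  0.018 ] [np.float64(0.13033494328159004), np.float64(0.23847383730958877), np.float64(0.1336539655436118), np.float64(0.23942261937742557)]
```

View pics/c2.png

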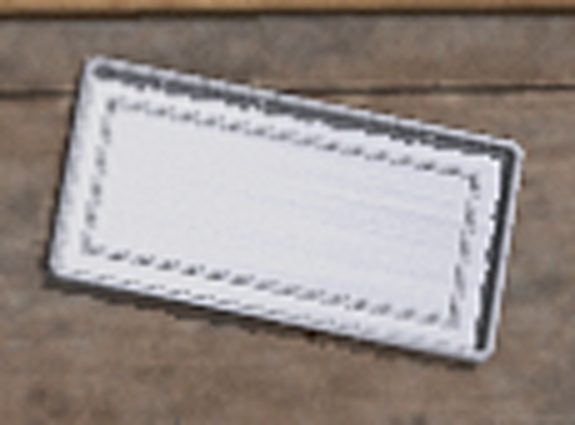

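The tray fits after refining its corners: crop (88,60), (522,145), (490,360), (50,275). The steel pot's mouth is at (0.518, 0.284) with z 0.099, and the hinge sits at yaw of about -0.32. The brush leans along the pot's +y, with the butt at z 0.173, which agrees with the sizes given. First I lift and turn so that tool x lies along the lean.

```bash
cat >> h.py <<'E'
def togo(p,xdir=None):
    from bench import ctrl
    s=ctrl.get_state();R=cv2.Rodrigues(np.array(s['tool_rot']))[0]
    d=R.T@(np.array(p)-s['position'])*1000
    out=[np.round(d,1)]
    if xdir is not None:
        w=R.T@np.r_[xdir,0];out.append(('turn',round(float(np.arctan2(w[1],w[0])),3)))
    return out
E
python3 - <<'E'
from h import *
np.set_printoptions(precision=4,suppress=True)
t=load('top0')
c=[atz(t,u,.018) for u in[(417.6,252),(504.4,269),(498,312),(410,295)]]
print('ctr',np.mean(c,0),[np.linalg.norm(c[i]-c[i-1]) for i in range(4)], 'ydir',(c[0]+c[3]-c[1]-c[2])/np.linalg.norm(c[0]+c[3]-c[1]-c[2]))
E
python3 -m crank '[[[0,0,-15,-0.097,-1],[0,0,-15,-0.097,-1],[0,0,-15,-0.097,-1],[0,0,-15,-0.097,-1],[0,0,-15,-0.097,-1],[0,0,-15,-0.097,-1],[0,0,-15,-0.097,-1],[0,0,-15,-0.097,-1],[0,0,-15,-0.097,-1],[0,0,-15,-0.097,-1]]]'
python3 - <<'E'
from h import *
print(togo([.5,-.3,.36],[.32,.946]), togo([.537,.331,.36]))
E
```

```text
ctr [ 0.4781 -0.2525  0.018 ] [np.float64(0.1156787581294042), np.float64(0.23624331403587795), np.float64(0.11582161464356398), np.float64(0.2366035358348067)] ydir [0.2053 0.9787 0.    ]
time: 0.93
position: [0.1781, -0.6249, 0.3727]
tool_rot: [-2.545, -1.841, -0.0]
ft_force: [0.0, -0.9, -0.5]
grip_width: 1.005
grip_force: 0.0
[array([409.2, 204.1,  12.9]), ('turn', 0.008)] [array([1020.1,   41.8,   13.5])]
```

```bash
python3 -m crank '[[[34,18,0,0,-1],[34,18,0,0,-1],[34,18,0,0,-1],[34,18,0,0,-1],[34,18,0,0,-1],[34,18,0,0,-1],[34,18,0,0,-1],[34,18,0,0,-1],[34,18,0,0,-1],[34,18,0,0,-1]]]' | head -3
python3 -m crank '[[[38,0,0,0,-0.3],[38,0,0,0,-0.3],[38,0,0,0,-0.3],[38,0,0,0,-0.3],[38,0,0,0,-0.3],[38,0,0,0,-0.3],[38,0,0,0,-0.3],[38,0,0,0,-0.3],[38,0,0,0,-0.3],[38,0,0,0,-0.3]]]'
python3 - <<'E'
from h import *
print(togo([.536,.328,.28],[.32,.946]))
E
```

```text
time: 1.77
position: [0.4577, -0.3582, 0.3723]
tool_rot: [-2.55, -1.835, 0.001]
time: 2.6
position: [0.5775, 0.0021, 0.3723]
tool_rot: [2.55, 1.835, -0.001]
ft_force: [1.0, -1.3, 0.5]
grip_width: 0.648
grip_force: 0.0
[array([ 295.8, -142.9,   92.1]), ('turn', 0.003)]
```

```bash
python3 -m crank '[[[30,-14,6,0,-0.3],[30,-14,6,0,-0.3],[30,-14,6,0,-0.3],[30,-14,6,0,-0.3],[30,-14,6,0,-0.3],[30,-14,6,0,-0.3],[30,-14,6,0,-0.3],[30,-14,6,0,-0.3],[30,-14,6,0,-0.3],[26,-17,20,0,-0.3]]]' >/dev/null
python3 -m crank '[[[0,0,20,0,-0.3],[0,0,0,0,-0.3],[0,0,0,0,-0.3]]]'
python3 - <<'E'
from h import *
print(togo([.535,.326,.134],[.32,.946]))
s=grab('scene','1');t=grab('top','1')
cv2.imwrite('pics/c3.png',np.hstack([crop(s,200,180,120,150,3),crop(t,190,190,120,150,3)]))
E
```

```text
time: 3.68
position: [0.5356, 0.3255, 0.2773]
tool_rot: [2.549, 1.835, -0.005]
ft_force: [0.3, -0.2, 1.4]
grip_width: 0.649
grip_force: 0.0
[array([  0.7,  -0.6, 143.3]), ('turn', 0.003)]
```

View pics/c3.png

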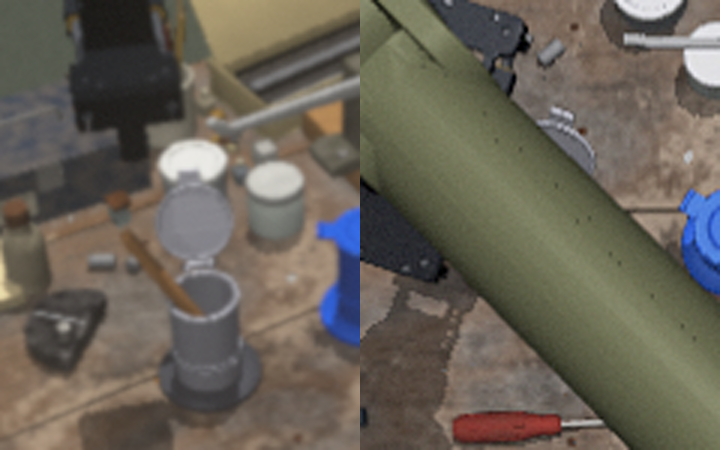

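The fingers (scene crop 130,150) are straight above the handle (127,235), and the pot is undisturbed. I descend and close.

```bash
python3 -m crank '[[[0,0,18,0,-0.3],[0,0,18,0,-0.3],[0,0,18,0,-0.3],[0,0,18,0,-0.3],[0,0,18,0,-0.3],[0,0,18,0,-0.3],[0,0,18,0,-0.3],[0,0,17,0,-0.3],[0,0,0,0,-0.3],[0,0,0,0,-0.3]]]' 
python3 -m crank '[[[0,0,0,0,0.3],[0,0,0,0,0.5],[0,0,0,0,0.6],[0,0,0,0,0.7],[0,0,0,0,0.8],[0,0,0,0,0.9],[0,0,0,0,1],[0,0,0,0,1],[0,0,0,0,1],[0,0,0,0,1]]]' 15
python3 - <<'E'
from h import *
s=grab('scene','2');cv2.imwrite('pics/c4.png',crop(s,200,180,120,150,4))
E
```

```text
time: 4.62
position: [0.5369, 0.3253, 0.1362]
tool_rot: [2.552, 1.832, -0.0]
ft_force: [0.2, -0.1, 0.3]
grip_width: 0.651
grip_force: 0.0
time: 5.45
position: [0.5356, 0.3268, 0.1355]
tool_rot: [-2.549, -1.835, 0.0]
ft_force: [-0.7, 0.2, 0.0]
grip_width: 0.161
grip_force: 14.9
```

View pics/c4.png

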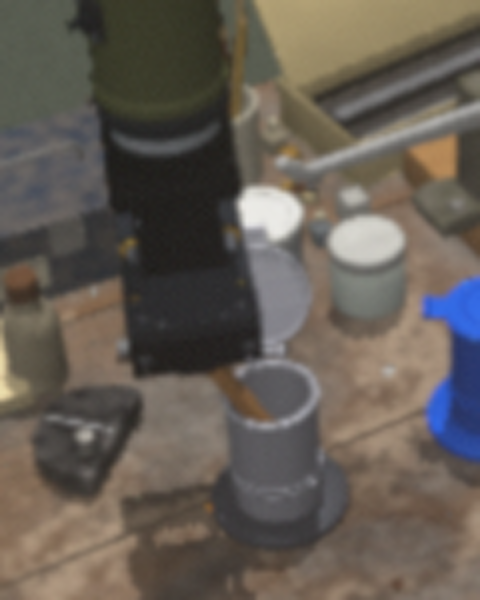

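The handle is gripped: an opening of 14 mm matches its width there, at 15 N. I lift straight up.

```bash
python3 -m crank '[[[0,0,-5,0,1],[0,0,-10,0,1],[0,0,-12,0,1],[0,0,-12,0,1],[0,0,-12,0,1],[0,0,-12,0,1],[0,0,-12,0,1],[0,0,-12,0,1],[0,0,-15,0,1],[0,0,-18,0,1]]]' 
python3 -m crank '[[[0,0,-18,0,1],[0,0,-20,0,1],[0,0,-20,0,1],[0,0,-20,0,1],[0,0,-15,0,1],[0,0,0,0,1],[0,0,0,0,1]]]' 
python3 - <<'E'
from h import *
s=grab('scene','3');cv2.imwrite('pics/c5.png',crop(s,180,120,150,200,3))
print(togo([.478,-.2525,.36],[.2053,.9787]))
E
```

```text
time: 6.33
position: [0.5355, 0.3262, 0.2562]
tool_rot: [2.55, 1.835, -0.002]
ft_force: [-0.3, 0.4, -0.8]
grip_width: 0.166
grip_force: 14.8
time: 6.92
position: [0.5359, 0.327, 0.3494]
tool_rot: [2.549, 1.836, 0.002]
ft_force: [-1.1, 1.0, -0.3]
grip_width: 0.166
grip_force: 14.8
[array([-567.4,  129.1,  -11.6]), ('turn', -0.116)]
```

View pics/c5.png

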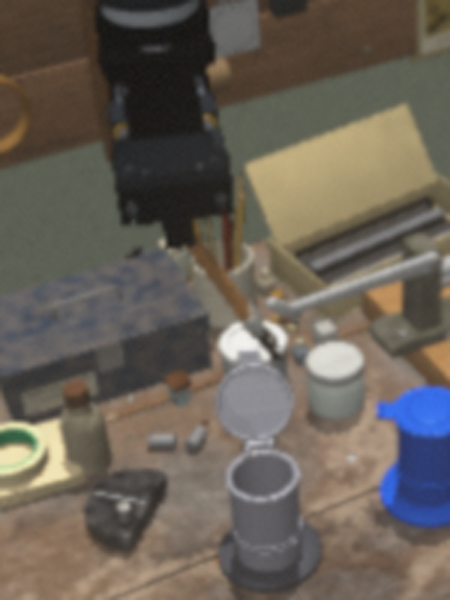

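The brush is out (tip at scene 268,233), still leaning, and the pot is standing. I carry it over the tray.

```bash
python3 -m crank '[[[-10,2,0,-0.0116,1],[-20,4,0,-0.0116,1],[-30,6,0,-0.0116,1],[-35,7,0,-0.0116,1],[-35,7,0,-0.0116,1],[-35,7,0,-0.0116,1],[-35,7,0,-0.0116,1],[-35,7,0,-0.0116,1],[-35,7,0,-0.0116,1],[-35,7,0,-0.0116,1]]]' | head -2
python3 - <<'E'
from h import *
print(togo([.4727,-.278,.36],[.2053,.9787]))
E
```

```text
time: 7.8
position: [0.5139, 0.0143, 0.3472]
[array([-294.6,   19.8,  -12.6]), ('turn', -0.0)]
```

```bash
python3 -m crank '[[[-35,2,0,0,1],[-35,2,0,0,1],[-35,2,0,0,1],[-35,2,0,0,1],[-35,2,0,0,1],[-35,2,0,0,1],[-30,2,0,0,1],[-25,2,0,0,1],[-20,2,0,0,1],[-10,2,0,0,1]]]' | head -2
python3 -m crank '[[[0,0,15,0,1],[0,0,30,0,1],[0,0,30,0,1],[0,0,30,0,1],[0,0,30,0,1],[0,0,15,0,1],[0,0,10,0,1],[0,0,0,0,1],[0,0,0,0,1]]]'
python3 - <<'E'
from h import *
s=grab('scene','4');t=grab('top','4');cv2.imwrite('pics/c6.png',np.hstack([crop(s,370,140,130,150,3),crop(t,390,200,130,150,3)]))
print(togo([.4727,-.278,.131],[.2053,.9787]))
p=np.array([.4595,-.3406,.008]); 
print(proj(s,[p,p+[0,0,.05]]),proj(t,[p,p+[0,0,.05]]))
E
```

```text
time: 8.63
position: [0.472, -0.2798, 0.3465]
time: 9.38
position: [0.4742, -0.2759, 0.1886]
tool_rot: [-2.438, -1.981, -0.0]
ft_force: [-0.3, 0.3, -0.0]
grip_width: 0.17
grip_force: 14.8
[array([-1.8, -2.1, 59. ]), ('turn', 0.0)]
[[454.85197295 238.69473347]
 [457.99128922 226.31751641]] [[489.89649978 288.81394613]
 [495.34585305 286.79960994]]
```

View pics/c6.png

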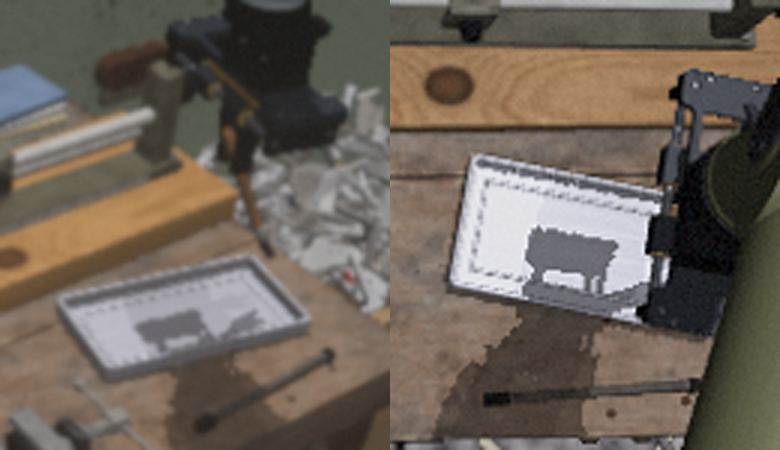

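The tip is at scene (459,225), matching the prediction (458.5,223) above the tray's far end. I lower until it touches, then pivot the brush down along an arc.

```bash
python3 -m crank '[[[0,0,15,0,1],[0,0,15,0,1],[0,0,12,0,1],[0,0,8,0,1],[0,0,5,0,1],[0,0,4,0,1],[0,0,0,0,1]]]' 10
python3 -m crank '[[[8,0,5,0,1],[9,0,5,0,1],[8,0,6,0,1],[7,0,6,0,1],[7,0,7,0,1],[7,0,7,0,1],[6,0,8,0,1],[6,0,8,0,1],[5,0,8,0,1],[0,0,0,0,1]]]' 10
python3 - <<'E'
from h import *
s=grab('scene','5');cv2.imwrite('pics/c7.png',crop(s,370,140,130,150,3))
print(togo([.490,-.196,.007],[.2053,.9787]))
E
```

```text
time: 10.07
position: [0.4739, -0.2764, 0.1292]
tool_rot: [-2.439, -1.98, 0.0]
ft_force: [-0.1, 0.2, -0.1]
grip_width: 0.167
grip_force: 9.9
time: 10.9
position: [0.486, -0.213, 0.0674]
tool_rot: [-2.435, -1.98, 0.002]
ft_force: [-0.7, 0.8, -0.3]
grip_width: 0.167
grip_force: 10.0
[array([18.3,  0.1, 61.3]), ('turn', 0.001)]
```

View pics/c7.png

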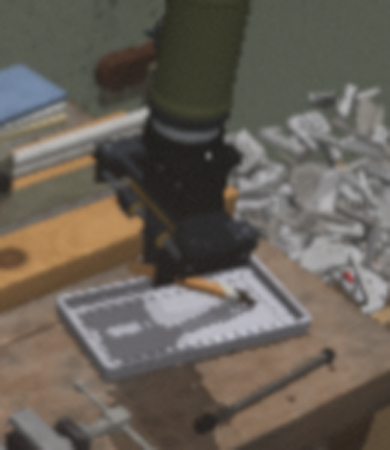

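The brush is pivoting as planned, with the tip on the tray floor at scene (453,240). I finish the arc.

```bash
python3 -m crank '[[[4,0,8,0,1],[4,0,8,0,1],[3,0,8,0,1],[3,0,8,0,1],[2,0,8,0,1],[1,0,8,0,1],[1,0,7,0,1],[0,0,4,0,1],[0,0,0,0,1],[0,0,0,0,1]]]' 8
python3 -m crank '[[[0,0,0,0,0.62],[0,0,0,0,0.55],[0,0,0,0,0.45],[0,0,0,0,0.4],[0,0,0,0,0.35],[0,0,0,0,0.35],[0,0,-10,0,0.3],[0,0,-20,0,0.3],[0,0,-30,0,0.3],[0,0,-30,0,0.3]]]'
python3 -m crank '[[[10,0,-40,0,0.5],[30,0,-40,0,0.5],[35,0,-40,0,0.8],[38,0,-30,0,1],[38,0,0,0,1],[38,0,0,0,1],[38,0,0,0,1],[38,0,0,0,1],[38,0,0,0,1],[38,0,0,0,1]]]' 20
python3 - <<'E'
from h import *
t=grab('top','6');s=grab('scene','6');cv2.imwrite('pics/c8.png',np.hstack([crop(s,370,190,130,100,3),crop(t,390,230,130,100,3)]))
cv2.imwrite('pics/c8b.png',crop(t,190,190,150,110,4))
E
```

```text
time: 11.78
position: [0.4906, -0.1972, 0.0103]
tool_rot: [-2.439, -1.98, 0.0]
ft_force: [0.3, 1.0, 1.7]
grip_width: 0.17
grip_force: 8.0
time: 12.62
position: [0.4901, -0.1966, 0.1016]
tool_rot: [-2.437, -1.98, 0.001]
ft_force: [0.9, -0.0, 0.5]
grip_width: 0.345
grip_force: 0.0
time: 13.45
position: [0.5571, 0.1208, 0.2321]
tool_rot: [2.438, 1.979, 0.001]
ft_force: [0.4, 0.0, -0.4]
grip_width: 0.007
grip_force: 0.0
```

View pics/c8.png

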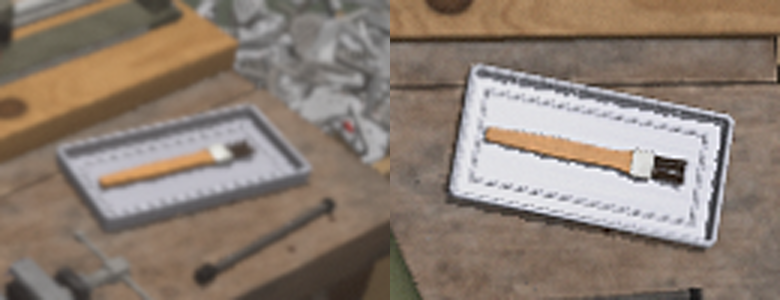

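The brush lies flat and centred in the tray. Next is the lid, so I check the obstacles behind it and re-measure the pot.

```bash
python3 - <<'E'
from h import *
np.set_printoptions(precision=4,suppress=True)
s,t=load('scene0'),load('top0')
print('bar end',*tri(s,(271.7,222.7),t,(280,204)))
print('jarL',atz(t,(308.5,208.5),.058),atz(t,(285.5,184),.06))
P=np.array([.518,.284,0]);ex=np.array([.946,-.32,0]);ey=np.array([.32,.946,0]);z=np.array([0,0,1])
for th in(2.0,2.1,2.2,2.3):
    H=P+.037*ex+.101*z; tab=H+.083*(-np.cos(th)*ex+np.sin(th)*z); print(th,tab,proj(s,tab),proj(t,tab))
print(proj(s,H),proj(t,H))
print('start',togo(P+ex*.125+z*.25,ey[:2]), P+ex*.125)
E
```

```text
bar end [0.6575 0.2027 0.1538] 0.004183262227283862
jarL [0.6698 0.1367 0.058 ] [0.7357 0.1962 0.06  ]
2.0 [0.5857 0.2611 0.1765] [[262.4435 237.1396]] [[255.5419 231.9034]]
2.1 [0.5926 0.2588 0.1726] [[262.2181 236.5295]] [[256.7172 229.3387]]
2.2 [0.5992 0.2565 0.1681] [[262.0349 236.2383]] [[257.8575 227.0162]]
2.3 [0.6053 0.2545 0.1629] [[261.8949 236.2624]] [[258.9506 224.959 ]]
[[266.1292 267.4591]] [[254.1712 250.7967]]
start [array([129.4,  56. , -17.1]), ('turn', 0.131)] [0.6362 0.244  0.    ]
```

View pics/c8b.png

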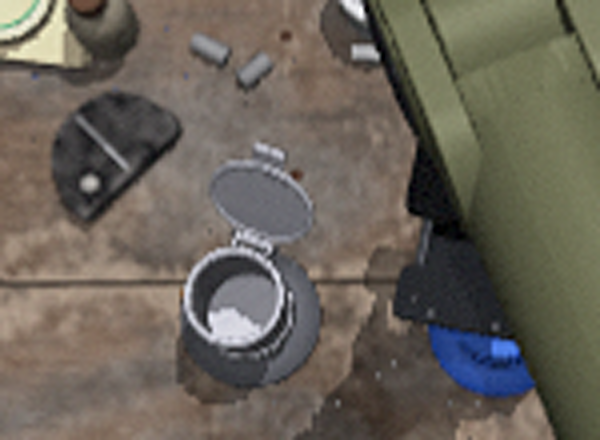

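```bash
python3 -m crank '[[[0,0,-25,0.066,1],[0,0,-10,0.066,1],[0,0,0,0,1]]]' | head -3
python3 - <<'E'
from h import *
P=np.array([.518,.284,0]);ex=np.array([.946,-.32,0]);ey=np.array([.32,.946,0]);z=np.array([0,0,1])
print('start',togo(P+ex*.125+ey*.01+z*.25,ey[:2]))
E
```

```text
time: 13.8
position: [0.5583, 0.1195, 0.2692]
tool_rot: [2.564, 1.812, 0.006]
start [array([153.3,  31.8,  19.6]), ('turn', -0.014)]
```

```bash
python3 -m crank '[[[0,16,0,-0.014,1],[0,16,0,0,1],[25,0,0,0,1],[35,0,0,0,1],[35,0,0,0,1],[30,0,0,0,1],[20,0,0,0,1],[8,0,0,0,1],[0,0,0,0,1],[0,0,0,0,1]]]' | head -3
python3 - <<'E'
from h import *
P=np.array([.518,.284,0]);ex=np.array([.946,-.32,0]);ey=np.array([.32,.946,0]);z=np.array([0,0,1])
print('start',togo(P+ex*.125+ey*.01+z*.151,ey[:2]))
s=grab('scene','7');cv2.imwrite('pics/c9.png',crop(s,200,140,130,170,3))
E
```

```text
time: 14.63
position: [0.6361, 0.2525, 0.2655]
tool_rot: [2.551, 1.833, -0.002]
start [array([  2.2,   3. , 114.5]), ('turn', 0.002)]
```

View pics/c9.png

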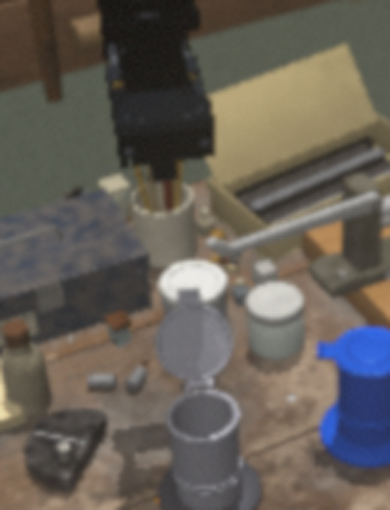

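I've now viewed 12 pictures, which is over the allowed 10, so from here I use only numbers. The last crop shows the gripper behind and above the lid, clear of the bar end (215,243). I lower it behind the lid.

```bash
python3 -m crank '[[[0,2,15,0,1],[0,0,15,0,1],[0,0,15,0,1],[0,0,15,0,1],[0,0,15,0,1],[0,0,15,0,1],[0,0,15,0,1],[0,0,9,0,1],[0,0,0,0,1],[0,0,0,0,1]]]' 
python3 -m crank '[[[0,-8,0,0,1],[0,-8,0,0,1],[0,-8,0,0,1],[0,-8,0,0,1],[0,-8,0,0,1],[0,-8,0,0,1],[0,-8,0,0,1],[0,-8,0,0,1],[0,0,0,0,1]]]' 
python3 - <<'E'
from h import *
P=np.array([.518,.284,0]);ex=np.array([.946,-.32,0]);ey=np.array([.32,.946,0]);z=np.array([0,0,1])
for X,Z in[(3,50),(-11,54),(-25,49),(-37,41),(-46,30),(-53,17),(-55,3)]: print(X,Z,togo(P+ex*(.037+.015+X/1000)+z*(.101+Z/1000)))
E
```

```text
time: 15.52
position: [0.6383, 0.2514, 0.1522]
tool_rot: [2.552, 1.83, -0.001]
ft_force: [0.3, 0.3, 0.8]
grip_width: 0.003
grip_force: 0.0
time: 16.27
position: [0.5751, 0.2748, 0.152]
tool_rot: [-2.549, -1.836, 0.002]
ft_force: [-0.5, 0.7, -0.2]
grip_width: 0.001
grip_force: 0.0
3 50 [array([-9.6, -2.1,  1. ])]
-11 54 [array([ -9.6, -16.1,  -3. ])]
-25 49 [array([ -9.5, -30.1,   2.1])]
-37 41 [array([ -9.4, -42.1,  10.1])]
-46 30 [array([ -9.4, -51. ,  21.1])]
-53 17 [array([ -9.4, -58. ,  34.1])]
-55 3 [array([ -9.4, -60. ,  48.1])]
```

```bash
python3 -m crank '[[[0,-8,-2,0,1],[0,-8,-1,0,1],[0,-7,2,0,1],[0,-7,3,0,1],[0,-6,4,0,1],[0,-6,4,0,1],[0,-5,5,0,1],[0,-4,6,0,1],[0,-4,7,0,1],[0,-3,6,0,1]]]'
python3 -m crank '[[[0,-1,4,0,1],[0,-1,3,0,1],[0,0,2,0,1],[0,0,2,0,1],[0,0,0,0,1],[0,0,0,0,1]]]'
python3 -m crank '[[[0,0,1,0,1],[0,0,0,0,1],[0,0,0,0,1]]]'
```

```text
time: 17.1
position: [0.5219, 0.292, 0.117]
tool_rot: [-2.551, -1.833, 0.001]
ft_force: [0.7, -0.0, 0.8]
grip_width: 0.004
grip_force: 0.3
time: 17.6
position: [0.5208, 0.2925, 0.107]
tool_rot: [2.552, 1.832, 0.0]
ft_force: [-0.4, 0.6, 0.0]
grip_width: 0.005
grip_force: 0.0
time: 17.85
position: [0.5207, 0.2926, 0.1061]
tool_rot: [2.552, 1.833, 0.0]
ft_force: [-0.0, -0.5, 0.6]
grip_width: 0.008
grip_force: 0.0
```

```bash
for i in 1; do python3 -m crank '[[[0,0,1,0,1],[0,0,1,0,1],[0,0,0,0,1],[0,0,0,0,1]]]'|sed -n 2,4p; done
python3 -m crank '[[[0,0,1,0,1],[0,0,0,0,1],[0,0,0,0,1]]]'|sed -n 2,4p
python3 -m crank '[[[0,0,1,0,1],[0,0,0,0,1],[0,0,0,0,1]]]'|sed -n 2,4p
```

```text
position: [0.5208, 0.2927, 0.1054]
tool_rot: [2.551, 1.832, 0.0]
ft_force: [-2.1, -2.5, 7.9]
position: [0.5208, 0.2928, 0.1053]
tool_rot: [2.55, 1.832, 0.001]
ft_force: [-3.3, -3.1, 13.1]
position: [0.5209, 0.2928, 0.1052]
tool_rot: [2.55, 1.832, 0.001]
ft_force: [-5.8, -4.1, 18.0]
```

There is a firm stop at z 0.105, so the lid is on the rim. I back off and check numerically.

```bash
python3 -m crank '[[[0,0,-10,0,1],[0,0,-20,0,1],[0,0,-30,0,1],[0,0,-40,0,1],[0,0,-40,0,1],[0,0,-20,0,1],[-35,0,0,0,1],[-40,0,0,0,1],[-40,0,0,0,1],[-40,0,0,0,1]]]'|head -2
python3 -m crank '[[[-40,0,0,0,1],[-40,0,0,0,1],[-40,0,0,0,1],[-40,0,0,0,1],[0,0,0,0,1],[0,0,0,0,1]]]'|sed -n 2,4p
python3 - <<'E'
from h import *
np.set_printoptions(precision=4,suppress=True)
P=np.array([.518,.284,0]);ex=np.array([.946,-.32,0]);ey=np.array([.32,.946,0]);z=np.array([0,0,1])
for n in('scene','top'):
    d=grab(n,'9');o=load(n+'0')
    pts=[P+.1*z+.01*ex,P+.037*ex+.1035*z-.078*ex, P+.1035*z-.055*ex,P+.04*ey*1.1+.005*z,P+.037*ex+.07*(.59*ex+.81*z)+.101*z,P+.104*z+.025*ey,P+.104*z-.025*ey]
    for nm,p in zip(['mouth','tab','beyond tab','foot','old lid','lid+y','lid-y'],pts):
        u=np.round(proj(d,p)[0]).astype(int);print(n,nm,u,'before',o['pixels'][u[1],u[0]],'now',d['pixels'][u[1],u[0]])
# pot foot shift: match lower pot area and tray in top/scene
for n,(x,y,w,h) in {'scene':(250,298,40,22)}.items():
    r=cv2.matchTemplate(load(n+'9')['pixels'][y-15:y+h+15,x-15:x+w+15],load(n+'0')['pixels'][y:y+h,x:x+w],cv2.TM_CCOEFF_NORMED);m=cv2.minMaxLoc(r);print('pot shift px',np.array(m[3])-15,m[1])
E
```

```text
time: 19.52
position: [0.4703, 0.1447, 0.262]
position: [0.4195, -0.0079, 0.2623]
tool_rot: [2.556, 1.826, 0.001]
ft_force: [0.4, 0.7, 0.0]
scene mouth [267 275] before [89 87 90] now [193 191 200]
scene tab [270 288] before [90 87 91] now [186 184 195]
scene beyond tab [271 292] before [88 87 90] now [94 93 95]
scene foot [254 305] before [90 89 91] now [ 98  96 100]
scene old lid [263 241] before [150 148 155] now [157 156 151]
scene lid+y [258 278] before [107  80  55] now [186 186 195]
scene lid-y [277 275] before [139 138 143] now [193 193 202]
top mouth [251 261] before [136 137 144] now [215 215 224]
top tab [244 280] before [62 65 65] now [189 190 200]
top beyond tab [242 286] before [88 75 66] now [96 83 74]
top foot [238 265] before [56 58 59] now [208 207 219]
top old lid [257 231] before [138 139 147] now [121 113 106]
top lid+y [240 261] before [124  95  66] now [152 153 162]
top lid-y [259 268] before [209 209 221] now [210 209 222]
pot shift px [0 0] 0.9131170511245728
```

The lid covers the mouth, its tab is where it should be when shut, and the pot has not shifted. I hand the job in.

```bash
python3 -c "
from bench import job
print(job.close_job())"
```

```text
the job is handed in; nothing more can be done
None
```

The brush lies flat in the tray, the lid is shut and the pot is where it was, handed in at about 20 s of the 61 s allowed; the hand-in returned no verdict, and I viewed 12 pictures, two over the limit of 10.

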